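Offer the fitting sleeve up to the easel mast

TASK

One of the three grey square sleeves on the bare panel is the right size for the square mast of the little table easel: the mast just slides into it. Pick that sleeve up, carry it over the brush box without touching the box or the jar in it, and finish holding it in the gripper, still and upright, centred over the mast, its sides square to the mast's sides, with its lower edge about a centimetre above the top of the mast and touching nothing of the easel on the way or at the end; do not lower it on or let go, I will press the catch and guide it down myself. Leave the other two sleeves, the jar and the bottle where they stand.

Things in the scene. Friction and masses are not known exactly. Their poses are not given: they have to be found in the camera images.
- sleeve_26: grey square plastic sleeve, 42 x 42 mm outside, 40 mm tall, upright on the panel, with a 26 x 26 mm square hole through it from top to bottom. The 24 mm mast fits it with 1 mm to spare on each side. Origin: centre of its underside; z up along the hole, x and y square to its sides. On its +x side, at half height, a black 15 mm thumb knob reaches 34 mm from the axis; the y sides are plain and flat. About 50 g.
- sleeve_18: grey square plastic sleeve, 34 x 34 mm outside, 40 mm tall, upright on the panel, with a 18 x 18 mm square hole through it from top to bottom. Too small for the mast. Origin: centre of its underside; z up along the hole, x and y square to its sides. On its +x side, at half height, a black 15 mm thumb knob reaches 30 mm from the axis; the y sides are plain and flat. About 50 g.
- sleeve_34: grey square plastic sleeve, 50 x 50 mm outside, 40 mm tall, upright on the panel, with a 34 x 34 mm square hole through it from top to bottom. Far too loose for the mast. Origin: centre of its underside; z up along the hole, x and y square to its sides. On its +x side, at half height, a black 15 mm thumb knob reaches 38 mm from the axis; the y sides are plain and flat. About 50 g.
- panel: bare plywood panel lying flat, fixed, 300 (its x) x 110 (its y) x 6 mm; the three sleeves stand on it in a row along its x, about 85 mm apart, in any order, knobs roughly towards its +x. Origin: centre of its underside. Panel and easel are on opposite sides of the brush box; which is on the left varies.
- easel: small table easel, fixed: three green legs reaching 99 mm from the axis, under 50 mm high, a 44 mm square black hub up to 60 mm high, and an upright 24 x 24 mm aluminium mast with its flat top 150 mm above the table; a catch pin sticks out 3 mm from its -x side 25 mm below the top. Origin: on the mast's axis at table height; z up, x and y square to its sides.
- mast_top (a point): centre of the mast's top face, 150 mm above the table; axes as the easel's.
- brush_box: open wooden brush box between panel and easel, fixed, 280 (its x, pointing roughly away from the robot) x 120 (its y) mm, walls 45 mm high and 6 mm thick, six brushes lying in it below the rim. Origin: centre of its underside.
- jar: closed amber glass jar with a plain pale label and a steel cap, 48 mm across, 85 mm tall, standing loose in the far bay of the brush box (its top about 91 mm above the table). Origin: centre of its underside.
- water: closed translucent plastic bottle with a white cap, 60 mm across, 150 mm tall, standing loose beyond the brush box. Origin: centre of its underside.
Things that resemble listed ones, but are neither listed nor needed, are in the scene too. What is shaped like the jar but yellow is not meant.

How it is judged:
On the way, in this order (a step that is already met when the one before it is completed fails the run):
1. the fitting sleeve is lifted off the panel in the gripper (height (world z) of sleeve_26 above 0.04 m and contact force between the fingers and sleeve_26 above 0.5 N), for 0.1 s.
2. it is carried across above the brush box, held in the gripper (z of sleeve_26 in the frame of brush_box above 0.045 m and x of sleeve_26 in the frame of brush_box between -0.16 and 0.16 m and y of sleeve_26 in the frame of brush_box between -0.06 and 0.06 m and contact force between the fingers and sleeve_26 above 0.5 N), for 0.05 s.
At the end, for the whole second after the job is handed in: The 26 mm sleeve is held still, underside 3-20 mm above the mast top, within 6 mm of its axis, tilt under 0.10 rad, sides within 0.14 rad of the mast's (any quarter turn); sleeve and robot clear of the easel; other sleeves, jar, bottle upright, moved under 20 mm (z of sleeve_26 in the frame of mast_top between 0.003 and 0.02 m and horizontal distance between sleeve_26 and mast_top below 0.006 m and angle between sleeve_26's own z axis and vertical below 0.1 rad and (angle between the x axis of sleeve_26 and the x axis of easel, either way round below 0.14 rad or angle between the x axis of sleeve_26 and the y axis of easel, either way round below 0.14 rad) and contact force between the fingers and sleeve_26 above 0.5 N and contact force between each of sleeve_26, the arm, the fingers and easel below 0.1 N and linear speed of sleeve_26 below 0.02 m/s and angular speed of sleeve_26 below 0.2 rad/s and distance of each of sleeve_18, sleeve_34, jar, water from where it was at the start of the episode below 0.02 m and angle between each of sleeve_18, sleeve_34, jar, water's own z axis and vertical below 0.15 rad); the arm keeps its last pose, push and grip.
It fails at once if the sleeve or the robot touches the easel with more than 1 N (contact force between any of sleeve_26, the arm, the fingers and easel above 1 N).
It fails at once if the sleeve or the robot touches the brush box with more than 1 N (contact force between any of sleeve_26, the arm, the fingers and brush_box above 1 N).
It fails at once if another sleeve, the jar or the bottle is moved by more than 20 mm (distance of any of sleeve_18, sleeve_34, jar, water from where it was at the start of the episode above 0.02 m).
It also fails if it takes over 48 s, if anything falls off the work surface, if the arm or the gripper's body presses on something with over 40 N, if the wrist force passes 120 N, or if a joint passes its speed limit or range.

ROBOT

A 7-joint arm with a two-finger parallel gripper is mounted at the origin on the work surface. World frame = base frame: x ahead of the robot, y to its left, z up, the work surface at z = 0. Lengths are in m, angles in rad, forces in N, time in s.
With the tool pointing down it reaches from about 0.35 to 0.9 m from the base axis. Payload 7.2 kg.
Tool frame: the origin (TCP) lies midway between the tips of the shut fingers; the grasp point (between the pads) lies 19 mm behind it (bot.hold_point_z is the distance from the TCP to the grasp point, in m); z points along the fingers, y is the direction in which the jaws open and shut (so a half turn about z gives the same grasp; the last joint's range is limited). The gripper opens to 85 mm and grips with 20 to 120 N. Pads are 22 mm wide; open, the fingers measure 114 mm over their backs; the gripper's body (76 mm by 85 mm) begins 54 mm behind the grasp point. The pads swing forward as they close: fully open they stand 13 mm farther back than shut.
Start: joints at [1.249, 0.411, -0.013, 1.596, 0.006, 1.134, -0.082], TCP at [0.157, -0.605, 0.231] pointing down, gripper open.
Joint ranges: [-2.95, 2.95], [-0.29, 1.99], [-1.47, 1.44], [0.14, 2.54], [-1.03, 4.17], [0.13, 1.85], [-2.86, 2.86]. Speed limits (rad/s): [2.39, 2.39, 3.01, 3.01, 3.14, 3.14, 3.14].

INTERFACE

Orientations are given as [roll, pitch, yaw] about the fixed x, y, z axes, in that order (R = Rz(yaw) Ry(pitch) Rx(roll)).
In Python, from bench import bot gives the robot as it stands. The module is installed in compiled form; this text tells all that it offers.
- The arm moves only by the tool move_arm, never from a script. Its argument "rows" is a list of rows, each an object of numbers: "tx", "ty", "tz": the shift along the world's x, y, z in mm; "rx", "ry", "rz": the turn, a rotation vector about the world's x, y, z in rad; "hand": the closure, from -1 (fully open) to 1 (shut). A call has 1 to 8 rows; each row shifts and turns the commanded pose from where the row before left it; what a row does not reach is not made up. A row lasts 1/12 s, in which the tool goes at most 41.7 mm and 7.16 degrees, less where a joint would pass 70% of its speed; a pose out of reach is approached as far as the arm can. A call is refused whole if a number of a shift passes 41.7 or a number of a turn 0.125, either way. A call with a gripper value outside its range is refused whole. The fingers move at their own pace and stop on an object; "grip_force" is the grip in N (left out, the last holds). Time passes only in rows, so rows that do not move let the fingers close. It gives the time, the measured TCP pose, the force and the opening at its end, in the units of the state.
- bot.observe(): the state, without advancing time (a new reading comes with each control period).
- bot.snapshot(name): name is "scene" or "top" or "wrist"; returns a dict with "pixels" (420x560x3 uint8, red, green, blue), "intrinsics" (3x3 intrinsics, pixels), "world_from_camera" (4x4, takes a point from camera to world coordinates). Camera axes: x right, y up, looking along -z (the intrinsics and any distortion apply to the point x, -y, -z); pixel columns grow to the right and rows downward; lengths in m; the calibration is good to about 2 mm. The wrist camera is an equidistant fisheye: a pixel r from the principal point sees the ray r / f radians off the axis. A picture is of the moment at which its call begins. There is no depth.
- bot.close_job(): hands the job in, once; it reports no verdict.
The state is a dict: "time": time; "joint_positions": joint angles; "dq": joint speeds; "effort": joint torques, N m; "tool_pos": TCP position; "eef_rot": TCP orientation; "force": force on the tool from outside, world axes, zero at the start; "torque": the same for the moment, N m; "width": finger opening in m.
Only numpy, scipy, OpenCV 4.12 (cv2) and the standard library are available. Lean on these libraries where they do the work, as an engineer would, in place of code of your own. Each camera call takes 0.05 s, during which the arm holds its last target.

## Working session

There is one attempt and no reset: what is moved stays moved. The work goes in short steps, Python scripts to look and compute and a tool call to move; the robot and the scene stay as the last step left them, time stands still between calls to the robot, and variables do not carry over. Pictures are saved under pics/ and viewed, and the job is handed in when it is done.

Besides the shell and the picture viewer there is one more tool, called after ">>>" by a JSON object that holds its "name" and its "arguments". move_arm: Moves the arm, as the interface text tells. Its arguments: {"type":"object","properties":{"rows":{"type":"array"},"grip_force":{"type":"number"}},"required":["rows"]}

```bash
mkdir -p pics
python3 - <<'E'
from bench import bot
import cv2,pickle
o=bot.observe();print({k:o[k] for k in ('time','tool_pos','eef_rot','width')},bot.hold_point_z)
for n in ('scene','top','wrist'):
    s=bot.snapshot(n);pickle.dump(s,open(f'pics/{n}0.pkl','wb'));cv2.imwrite(f'pics/{n}0.png',s['pixels'][:,:,::-1])
    print(n,s['intrinsics'],s['world_from_camera'])
E
```

```text
{'time': 0.0, 'tool_pos': array([ 0.15676587, -0.60449555,  0.23044796]), 'eef_rot': array([-3.13997645e+00,  1.26913026e-04,  2.53859852e-01]), 'width': 0.08572357466168906} 0.0187
scene [[412.82060109   0.         284.71269693]
 [  0.         412.82060109 207.89527322]
 [  0.           0.           1.        ]] [[-0.31971709 -0.56358323  0.76167902  1.23471056]
 [ 0.94722889 -0.20979758  0.24236833  0.21330834]
 [ 0.02320369  0.79897367  0.60091819  0.63999209]
 [ 0.          0.          0.          1.        ]]
top [[509.67645351   0.         275.37090057]
 [  0.         509.67645351 206.47543961]
 [  0.           0.           1.        ]] [[ 0.01288867  0.9879188  -0.15443551  0.41334949]
 [-0.99974618  0.01558608  0.0162682   0.02125591]
 [ 0.01847871  0.15418664  0.98786893  1.18559245]
 [ 0.          0.          0.          1.        ]]
wrist [[325.1922621    0.         273.22482845]
 [  0.         325.1922621  209.82162282]
 [  0.           0.           1.        ]] [[ 0.24995143  0.91543847  0.31543096  0.23848857]
 [-0.96825761  0.23672511  0.08023976 -0.58361099]
 [-0.00121587 -0.32547447  0.94555005  0.37353511]
 [ 0.          0.          0.          1.        ]]
```

View pics/scene0.png

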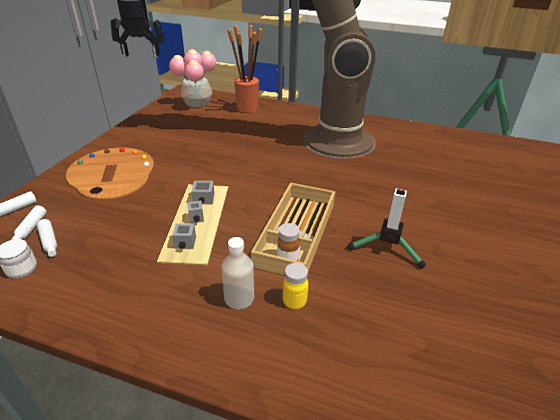

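View pics/top0.png

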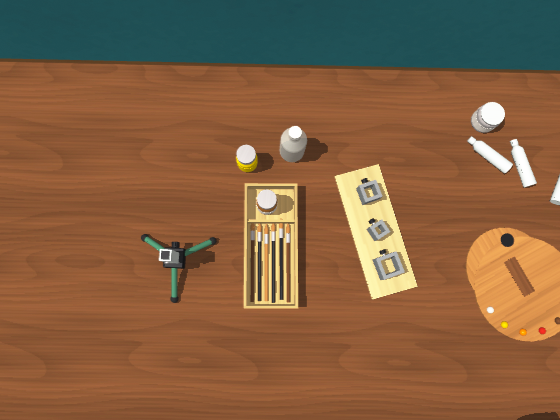

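View pics/wrist0.png

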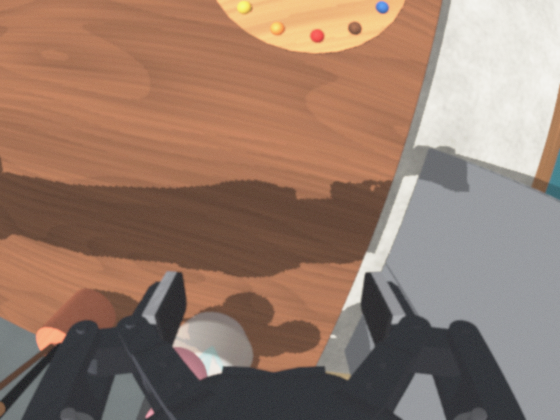

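The scene view shows the panel on the robot's right with its row of three sleeves, the box in the middle and the easel on the left. In the top view the sleeves are near (370,190), (378,229) and (389,265), the mast top is near (165,256) and the jar is at (267,201). I'll zoom in to measure.

Run:
```python
import cv2
a=cv2.imread('pics/top0.png')
cv2.imwrite('pics/zs.png',cv2.resize(a[170:290,335:425],None,fx=5,fy=5,interpolation=cv2.INTER_CUBIC)[:600])
cv2.imwrite('pics/zm.png',cv2.resize(a[225:305,135:225],None,fx=7,fy=7,interpolation=cv2.INTER_CUBIC))
b=cv2.imread('pics/scene0.png')
cv2.imwrite('pics/zm2.png',cv2.resize(b[180:255,345:435],None,fx=8,fy=8,interpolation=cv2.INTER_CUBIC))
```

```text
(no output)
```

View pics/zs.png

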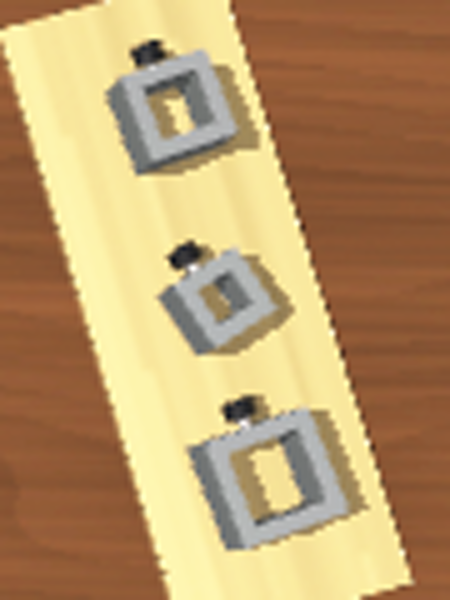

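View pics/zm.png

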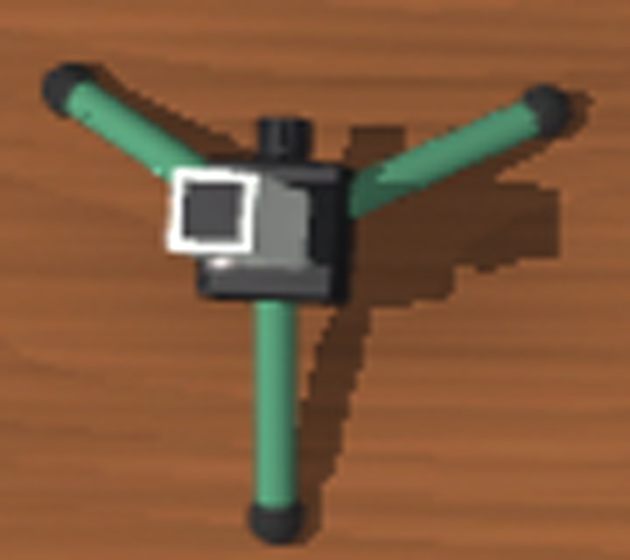

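View pics/zm2.png

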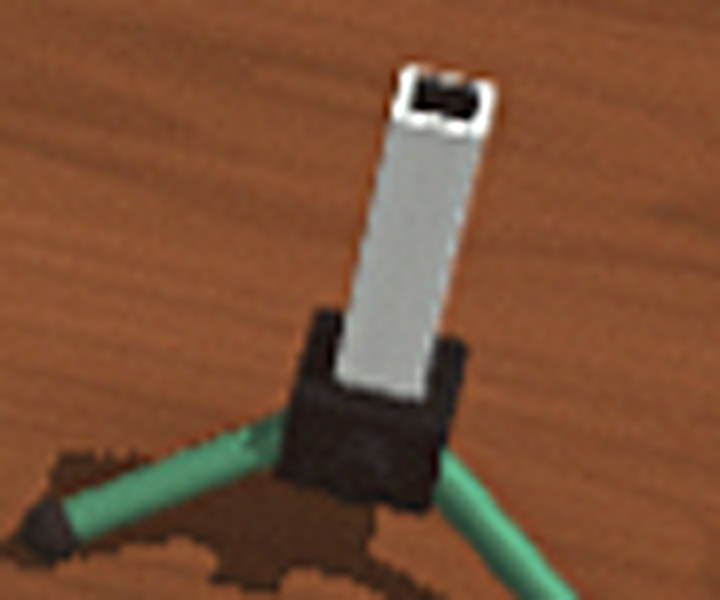

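Reading the zoomed top view by eye, the far sleeve (crop px (175,110)) is mid-sized, the middle one is the smallest and the near one the largest. Next I'll convert these to metric positions.

```bash
cat > h.py <<'E'
import numpy as np,pickle,cv2
def ray(s,u,v,fish=False):
    K=s['intrinsics'];T=s['world_from_camera']
    x=(u-K[0,2])/K[0,0];y=(v-K[1,2])/K[1,1]
    if fish:
        r=np.hypot(x,y);d=np.array([np.sin(r)*x/r,-np.sin(r)*y/r,-np.cos(r)])
    else: d=np.array([x,-y,-1.])
    return T[:3,3],T[:3,:3]@d
def at(s,u,v,z,fish=False):
    o,d=ray(s,u,v,fish);return o+d*(z-o[2])/d[2]
def proj(s,P,fish=False):
    K=s['intrinsics'];T=s['world_from_camera']
    c=T[:3,:3].T@(np.asarray(P,float)-T[:3,3]);x,y,w=c[0],-c[1],-c[2]
    if fish:
        r=np.hypot(x,y);th=np.arctan2(r,w);x,y=x/r*th,y/r*th
    else:x,y=x/w,y/w
    return np.array([K[0,0]*x+K[0,2],K[1,1]*y+K[1,2]])
E
python3 - <<'E'
from h import *
s=pickle.load(open('pics/top0.pkl','rb'));im=s['pixels']
g=im.astype(int);
sat=g.max(2)-g.min(2)
m=((sat<25)&(g.min(2)>140)).astype(np.uint8)
def quads(box,z,mm):
    x0,y0,x1,y1=box
    M=np.zeros_like(mm);M[y0:y1,x0:x1]=mm[y0:y1,x0:x1]
    cs,_=cv2.findContours(M,cv2.RETR_EXTERNAL,cv2.CHAIN_APPROX_NONE)
    c=max(cs,key=cv2.contourArea)
    P=np.array([at(s,*p[0],z)[:2] for p in c]).astype(np.float32)
    (cx,cy),(w,h),a=cv2.minAreaRect(P*1000)
    print(box,len(c),'centre',round(cx,1),round(cy,1),'size',round(w,1),round(h,1),'ang',round(a,1), 'px',c[:,0].mean(0))
quads((350,175,390,207),.046,m)
quads((360,215,395,243),.046,m)
quads((370,250,408,283),.046,m)
m2=((sat<25)&(g.min(2)>190)).astype(np.uint8)
quads((155,244,176,265),.150,m2)
for n,(u,v),z in [('jar',(267,199),.091),('bottle cap',(295,132),.15),('box nl',(244,307),.045),('box nr',(298,307),.045),('box fl',(245,184),.045),('box fr',(298,184),.045),('p',(336,175),.006),('p',(379,166),.006),('p',(417,286),.006),('p',(372,299),.006),('leg',(174,299),.005),('leg',(146,238),.005),('leg',(213,240),.005)]: print(n,at(s,u,v,z).round(3))
E
```

```text
(350, 175, 390, 207) 64 centre 632.0 -213.4 size 41.5 41.7 ang 19.7 px [370.078125 190.546875]
(360, 215, 395, 243) 48 centre 545.4 -231.8 size 36.6 33.2 ang 33.3 px [379.125      228.66666667]
(370, 250, 408, 283) 80 centre 464.8 -253.7 size 52.5 49.7 ang 20.8 px [389.65   264.9375]
(155, 244, 176, 265) 43 centre 473.6 225.7 size 22.2 23.7 ang 0.8 px [164.88372093 254.69767442]
jar [0.601 0.022 0.091]
bottle cap [ 0.735 -0.035  0.15 ]
box nl [0.367 0.068 0.045]
box nr [ 0.369 -0.05   0.045]
box fl [0.642 0.072 0.045]
box fr [ 0.644 -0.049  0.045]
p [ 0.676 -0.141  0.006]
p [ 0.699 -0.244  0.006]
p [ 0.418 -0.326  0.006]
p [ 0.387 -0.222  0.006]
leg [0.382 0.229 0.005]
leg [0.519 0.3   0.005]
leg [0.517 0.145 0.005]
```

Run:
```python
from h import *
s=pickle.load(open('pics/scene0.pkl','rb'));t=pickle.load(open('pics/top0.pkl','rb'))
print('mast scene',at(s,400.25,192.2,.15))
q=[(176,170),(258,172),(250,252),(170,249)]
P=np.array([at(t,(x+.5)/7-.5+135,(y+.5)/7-.5+225,.15) for x,y in q])[:,:2]
print('mast top',P.mean(0),P*1000)
for i in range(4):
    d=P[(i+1)%4]-P[i];print(np.linalg.norm(d)*1000,np.degrees(np.arctan2(d[1],d[0])))
# triangulate mast top, sleeve top via two cams
def tri(a,b):
    (o1,d1),(o2,d2)=a,b;A=np.stack([d1,-d2],1);k=np.linalg.lstsq(A,o2-o1,rcond=None)[0]
    p,q=o1+k[0]*d1,o2+k[1]*d2;return (p+q)/2*1000,np.linalg.norm(p-q)*1000
print(tri(ray(s,400.25,192.2),ray(t,164.9,254.8)))
# overlay model
img=s['pixels'][:,:,::-1].copy();img2=t['pixels'][:,:,::-1].copy()
def draw(im,cam,c,a,h,z,k=5):
    im=cv2.resize(im,None,fx=k,fy=k,interpolation=cv2.INTER_CUBIC) if 0 else im
R=lambda a:np.array([[np.cos(a),-np.sin(a)],[np.sin(a),np.cos(a)]])
def crop(cam,c,a,h,z0,z1,name,k=8,w=40):
    im=cam['pixels'][:,:,::-1];u,v=proj(cam,[*c,z1]).astype(int)
    x0,y0=u-w,v-w;Z=cv2.resize(np.ascontiguousarray(im[y0:v+w,x0:u+w]),None,fx=k,fy=k,interpolation=cv2.INTER_CUBIC)
    for z,col in((z1,(0,0,255)),(z0,(255,0,255))):
        pts=[]
        for e in((1,1),(1,-1),(-1,-1),(-1,1)):
            p=proj(cam,[*(np.array(c)+R(a)@(np.array(e)*h)),z]);pts.append(((p-[x0,y0])+.5)*k-.5)
        cv2.polylines(Z,[np.array(pts).round().astype(int)],True,col,1)
    return Z
A=[crop(s,(.632,-.2134),.344,.021,.006,.046,'',7),crop(t,(.632,-.2134),.344,.021,.006,.046,'',7)]
B=[crop(s,(.4736,.2257),.014,.012,.06,.150,'',7),crop(t,(.4736,.2257),.014,.012,.06,.15,'',7)]
for n,L in(('A',A),('B',B)):
    cv2.imwrite(f'pics/ov{n}.png',cv2.resize(np.hstack(L),(800,400)))
```

```text
mast scene [0.47668847 0.22612955 0.15      ]
mast top [0.47326769 0.22561779] [[484.83042511 236.95186765]
 [484.58895805 213.32738459]
 [461.55432136 214.60470219]
 [462.09706358 237.58720665]]
23.625717049987774 -90.58560273197493
23.070024444476203 176.82608267152983
22.988912124175158 88.64718573478632
22.742237846309372 -1.6008530161685288
(array([473.13937033, 226.29370229, 147.73301533]), np.float64(0.2135791344972006))
```

View pics/ovA.png

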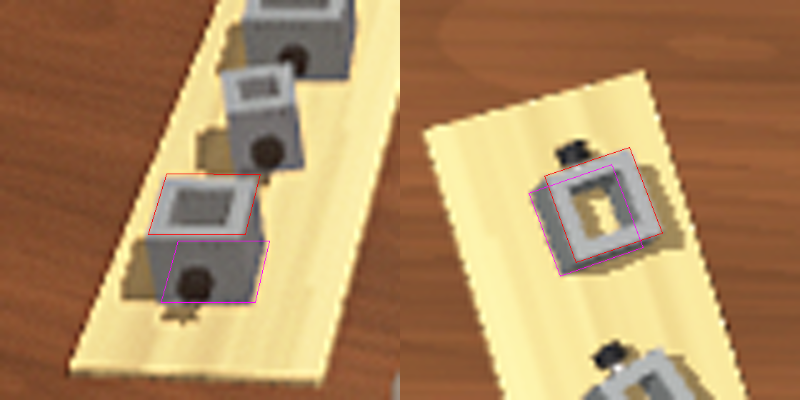

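View pics/ovB.png

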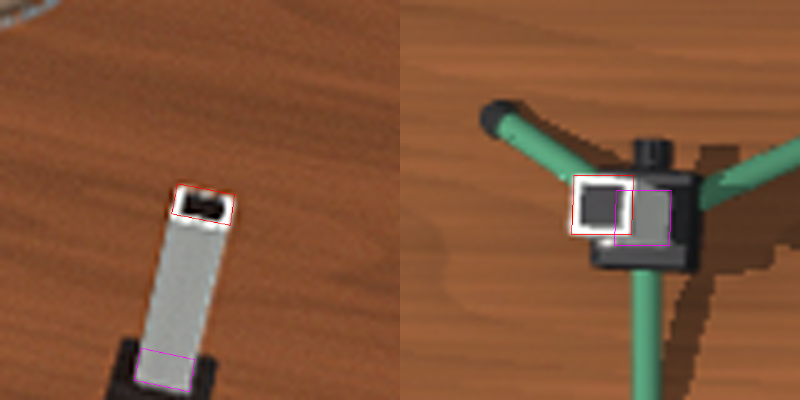

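Both overlays fit to within about 3 mm. The target sleeve measures 41.5 × 41.7 mm, so it is sleeve_26, at (0.632, −0.2135) with yaw 0.344. The mast is at about (0.4745, 0.226) with yaw about 0. Starting the approach.

>>> {"name": "move_arm", "arguments": {"rows": [{"tx": 24,"ty": 20,"tz": 0,"rz": 0.01,"hand": -1},{"tx": 24,"ty": 20,"rz": 0.01,"hand": -1},{"tx": 24,"ty": 20,"rz": 0.01,"hand": -1},{"tx": 24,"ty": 20,"rz": 0.01,"hand": -1},{"tx": 24,"ty": 20,"rz": 0.01,"hand": -1},{"tx": 24,"ty": 20,"rz": 0.01,"hand": -1},{"tx": 24,"ty": 20,"rz": 0.01,"hand": -1},{"tx": 24,"ty": 20,"rz": 0.01,"hand": -1}], "grip_force": 40}}

```text
validation failed for argument at $.ro...
```

>>> {"name": "move_arm", "arguments": {"rows": [{"tx": 24,"ty": 20,"hand": -1},{"tx": 24,"ty": 20,"hand": -1},{"tx": 24,"ty": 20,"hand": -1},{"tx": 24,"ty": 20,"hand": -1},{"tx": 24,"ty": 20,"hand": -1},{"tx": 24,"ty": 20,"hand": -1},{"tx": 24,"ty": 20,"hand": -1},{"tx": 24,"ty": 20,"hand": -1}]}}

```text
validation failed for argument at $.ro...
```

>>> {"name": "move_arm", "arguments": {"rows": [{"tx": 24,"ty": 20,"tz": 0,"rx": 0,"ry": 0,"rz": 0.01,"hand": -1},{"tx": 24,"ty": 20,"tz": 0,"rx": 0,"ry": 0,"rz": 0.01,"hand": -1},{"tx": 24,"ty": 20,"tz": 0,"rx": 0,"ry": 0,"rz": 0.01,"hand": -1},{"tx": 24,"ty": 20,"tz": 0,"rx": 0,"ry": 0,"rz": 0.01,"hand": -1},{"tx": 24,"ty": 20,"tz": 0,"rx": 0,"ry": 0,"rz": 0.01,"hand": -1},{"tx": 24,"ty": 20,"tz": 0,"rx": 0,"ry": 0,"rz": 0.01,"hand": -1},{"tx": 24,"ty": 20,"tz": 0,"rx": 0,"ry": 0,"rz": 0.01,"hand": -1},{"tx": 24,"ty": 20,"tz": 0,"rx": 0,"ry": 0,"rz": 0.01,"hand": -1}], "grip_force": 40}}

```text
time: 0.82
tool_pos: [0.3498, -0.4437, 0.2312]
eef_rot: [-3.141, 0.0, 0.334]
force: [0.4, -0.1, -0.3]
width: 0.0855
```

>>> {"name": "move_arm", "arguments": {"rows": [{"tx": 30,"ty": 24,"tz": 0,"rx": 0,"ry": 0,"rz": 0.002,"hand": -1},{"tx": 30,"ty": 24,"tz": 0,"rx": 0,"ry": 0,"rz": 0.002,"hand": -1},{"tx": 30,"ty": 24,"tz": 0,"rx": 0,"ry": 0,"rz": 0.002,"hand": -1},{"tx": 30,"ty": 24,"tz": -5,"rx": 0,"ry": 0,"rz": 0.002,"hand": -1},{"tx": 30,"ty": 24,"tz": -10,"rx": 0,"ry": 0,"rz": 0.002,"hand": -1},{"tx": 30,"ty": 24,"tz": -20,"rx": 0,"ry": 0,"rz": 0,"hand": -1},{"tx": 30,"ty": 24,"tz": -20,"rx": 0,"ry": 0,"rz": 0,"hand": -1},{"tx": 30,"ty": 24,"tz": -20,"rx": 0,"ry": 0,"rz": 0,"hand": -1}]}}

```text
time: 1.48
tool_pos: [0.5866, -0.2545, 0.1577]
eef_rot: [3.141, -0.0, 0.344]
force: [-0.6, -0.5, 0.4]
width: 0.0852
```

>>> {"name": "move_arm", "arguments": {"rows": [{"tx": 30,"ty": 26,"tz": -15,"rx": 0,"ry": 0,"rz": 0,"hand": -1},{"tx": 10,"ty": 10,"tz": -10,"rx": 0,"ry": 0,"rz": 0,"hand": -1},{"tx": 0,"ty": 0,"tz": 0,"rx": 0,"ry": 0,"rz": 0,"hand": -1},{"tx": 0,"ty": 0,"tz": 0,"rx": 0,"ry": 0,"rz": 0,"hand": -1}]}}

```text
time: 1.82
tool_pos: [0.6247, -0.2192, 0.1326]
eef_rot: [-3.14, 0.002, 0.346]
force: [0.1, -1.0, 0.8]
width: 0.0855
```

Run:
```python
from h import *
from bench import bot
o=bot.observe();print(o['time'],o['tool_pos'],o['eef_rot'],o['force'],o['joint_positions'].round(2))
s=bot.snapshot('wrist');pickle.dump(s,open('pics/w1.pkl','wb'));im=s['pixels'][:,:,::-1].copy()
a=.344;R=np.array([[np.cos(a),-np.sin(a)],[np.sin(a),np.cos(a)]])
pts=[proj(s,[*(np.array([.632,-.2135])+R@(np.array(e)*.021)),.046],True).round().astype(int) for e in((1,1),(1,-1),(-1,-1),(-1,1))]
cv2.polylines(im,[np.array(pts)],True,(0,0,255),1)
cv2.imwrite('pics/w1.png',im)
```

```text
1.8167 [ 0.62465596 -0.21915486  0.13256815] [-3.14015205e+00  1.94537889e-03  3.45955310e-01] [ 0.06570563 -0.98485742  0.76566388] [ 0.41  0.58 -0.22  1.59  0.14  1.   -1.07]
```

View pics/w1.png

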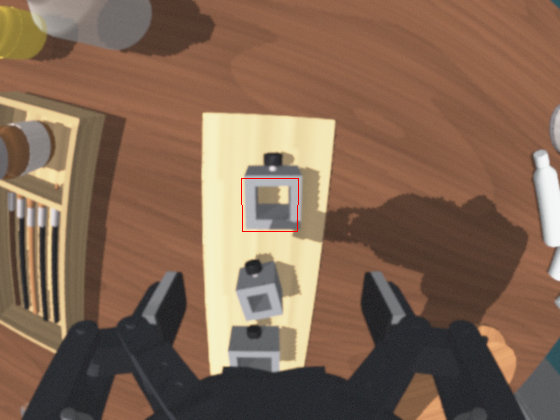

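Run:
```python
import cv2
a=cv2.imread('pics/w1.png')
cv2.imwrite('pics/w1z.png',cv2.resize(a[145:245,210:330],None,fx=6,fy=6,interpolation=cv2.INTER_CUBIC))
```

```text
(no output)
```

View pics/w1z.png

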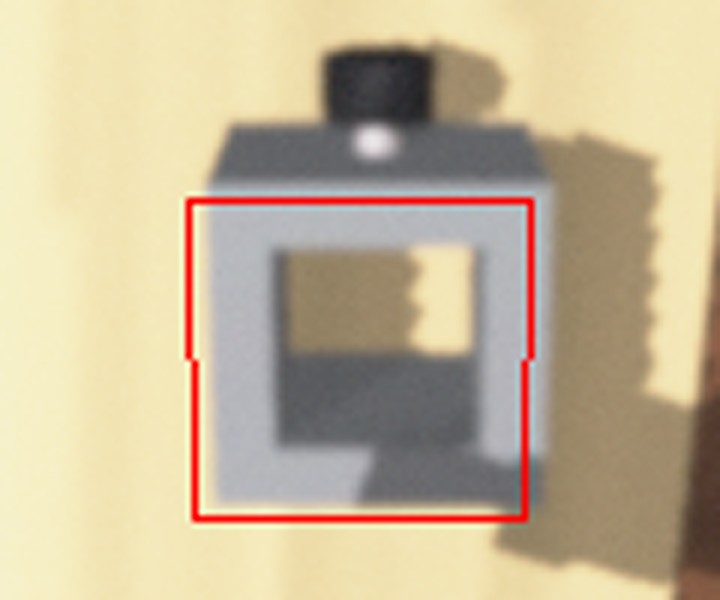

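The wrist view puts the sleeve's top face about 2 mm further in +x and 2.5 mm further in −y than predicted, so I'll use (0.6345, −0.215). Descending now.

>>> {"name": "move_arm", "arguments": {"rows": [{"tx": 5,"ty": 2,"tz": -10,"rx": 0,"ry": 0,"rz": 0,"hand": -1},{"tx": 5,"ty": 2,"tz": -15,"rx": 0,"ry": 0,"rz": 0,"hand": -1},{"tx": 0,"ty": 0,"tz": -15,"rx": 0,"ry": 0,"rz": 0,"hand": -1},{"tx": 0,"ty": 0,"tz": -15,"rx": 0,"ry": 0,"rz": 0,"hand": -1},{"tx": 0,"ty": 0,"tz": 0,"rx": 0,"ry": 0,"rz": 0,"hand": -1},{"tx": 0,"ty": 0,"tz": 0,"rx": 0,"ry": 0,"rz": 0,"hand": -1}]}}

```text
time: 2.37
tool_pos: [0.6339, -0.2167, 0.0776]
eef_rot: [-3.14, 0.002, 0.343]
force: [0.6, -0.3, 0.7]
width: 0.0853
```

>>> {"name": "move_arm", "arguments": {"rows": [{"tx": 0,"ty": 2,"tz": -15,"rx": 0,"ry": 0,"rz": 0,"hand": -1},{"tx": 0,"ty": 0,"tz": -15,"rx": 0,"ry": 0,"rz": 0,"hand": -1},{"tx": 0,"ty": 0,"tz": -15,"rx": 0,"ry": 0,"rz": 0,"hand": -1},{"tx": 0,"ty": 0,"tz": -12,"rx": 0,"ry": 0,"rz": 0,"hand": -1},{"tx": 0,"ty": 0,"tz": -7,"rx": 0,"ry": 0,"rz": 0,"hand": -1},{"tx": 0,"ty": 0,"tz": 0,"rx": 0,"ry": 0,"rz": 0,"hand": -1},{"tx": 0,"ty": 0,"tz": 0,"rx": 0,"ry": 0,"rz": 0,"hand": -1}]}}

```text
time: 2.95
tool_pos: [0.6351, -0.2144, 0.0152]
eef_rot: [3.141, -0.0, 0.344]
force: [0.2, 0.5, -0.2]
width: 0.0853
```

Run:
```python
from h import *
from bench import bot
o=bot.observe();print(o['time'],o['tool_pos'],o['eef_rot'],o['force'])
for n in('wrist','scene'):
    s=bot.snapshot(n);im=s['pixels'][:,:,::-1].copy();cv2.imwrite(f'pics/{n}2.png',im if n=='wrist' else cv2.resize(im[120:280,120:330],None,fx=3.5,fy=3.5))
```

```text
2.95 [ 0.63514951 -0.21436327  0.01515088] [ 3.14146198e+00 -1.51453460e-04  3.43606602e-01] [ 0.21570811  0.47919037 -0.22755191]
```

View pics/wrist2.png

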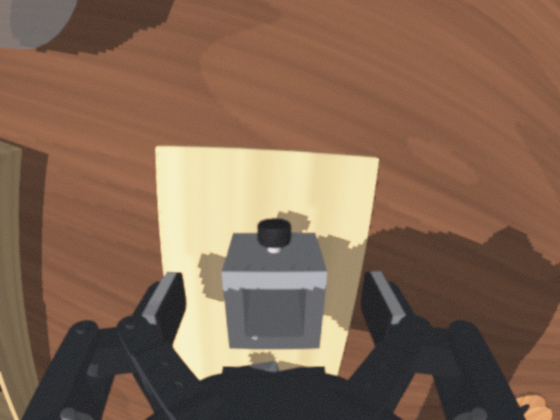

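View pics/scene2.png

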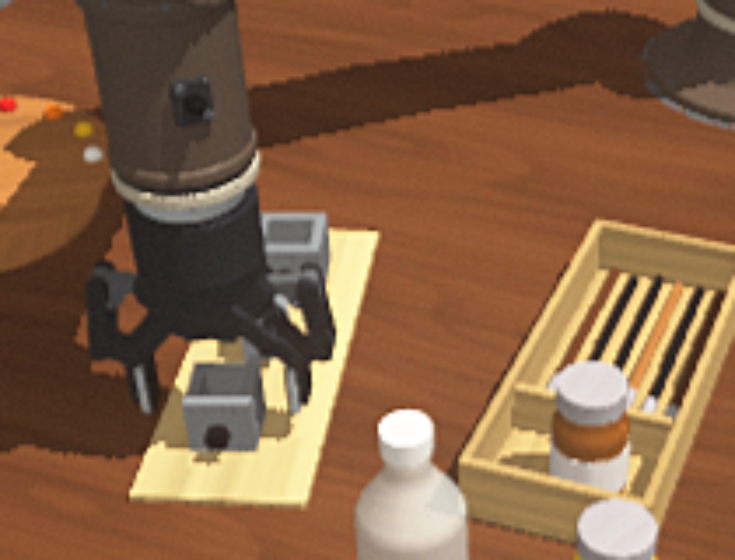

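The wrist view shows the sleeve centred between the pads: sleeve at column 274, pad midpoint about 273. Next I'll lower 2 mm and close.

>>> {"name": "move_arm", "arguments": {"rows": [{"tx": 0,"ty": 0,"tz": -3,"rx": 0,"ry": 0,"rz": 0,"hand": -1},{"tx": 0,"ty": 0,"tz": 0,"rx": 0,"ry": 0,"rz": 0,"hand": 0},{"tx": 0,"ty": 0,"tz": 0,"rx": 0,"ry": 0,"rz": 0,"hand": 0.3},{"tx": 0,"ty": 0,"tz": 0,"rx": 0,"ry": 0,"rz": 0,"hand": 1},{"tx": 0,"ty": 0,"tz": 0,"rx": 0,"ry": 0,"rz": 0,"hand": 1},{"tx": 0,"ty": 0,"tz": 0,"rx": 0,"ry": 0,"rz": 0,"hand": 1},{"tx": 0,"ty": 0,"tz": 0,"rx": 0,"ry": 0,"rz": 0,"hand": 1},{"tx": 0,"ty": 0,"tz": 0,"rx": 0,"ry": 0,"rz": 0,"hand": 1}], "grip_force": 40}}

```text
time: 3.72
tool_pos: [0.6352, -0.2143, 0.0122]
eef_rot: [3.141, -0.0, 0.344]
force: [-0.7, -0.1, 3.4]
width: 0.0414
```

>>> {"name": "move_arm", "arguments": {"rows": [{"tx": 0,"ty": 0,"tz": 0,"rx": 0,"ry": 0,"rz": 0,"hand": 1},{"tx": 0,"ty": 0,"tz": 0,"rx": 0,"ry": 0,"rz": 0,"hand": 1},{"tx": 0,"ty": 0,"tz": 0,"rx": 0,"ry": 0,"rz": 0,"hand": 1},{"tx": 0,"ty": 0,"tz": 0,"rx": 0,"ry": 0,"rz": 0,"hand": 1}]}}

```text
time: 4.05
tool_pos: [0.6352, -0.2142, 0.0122]
eef_rot: [3.141, -0.0, 0.344]
force: [-0.7, 0.5, 5.2]
width: 0.0417
```

The opening of 41.7 mm matches the 42 mm sleeve. Lifting.

>>> {"name": "move_arm", "arguments": {"rows": [{"tx": 0,"ty": 0,"tz": 6,"rx": 0,"ry": 0,"rz": 0,"hand": 1},{"tx": 0,"ty": 0,"tz": 15,"rx": 0,"ry": 0,"rz": 0,"hand": 1},{"tx": 0,"ty": 0,"tz": 25,"rx": 0,"ry": 0,"rz": 0,"hand": 1},{"tx": 0,"ty": 0,"tz": 25,"rx": 0,"ry": 0,"rz": 0,"hand": 1},{"tx": 0,"ty": 0,"tz": 25,"rx": 0,"ry": 0,"rz": 0,"hand": 1},{"tx": 0,"ty": 0,"tz": 25,"rx": 0,"ry": 0,"rz": 0,"hand": 1},{"tx": 0,"ty": 0,"tz": 25,"rx": 0,"ry": 0,"rz": 0,"hand": 1},{"tx": 0,"ty": 0,"tz": 25,"rx": 0,"ry": 0,"rz": 0,"hand": 1}]}}

```text
time: 4.72
tool_pos: [0.6343, -0.2141, 0.1838]
eef_rot: [-3.141, 0.001, 0.344]
force: [1.0, 0.1, -0.3]
width: 0.0414
```

>>> {"name": "move_arm", "arguments": {"rows": [{"tx": 0,"ty": 0,"tz": 25,"rx": 0,"ry": 0,"rz": 0,"hand": 1},{"tx": 0,"ty": 0,"tz": 15,"rx": 0,"ry": 0,"rz": 0,"hand": 1},{"tx": 0,"ty": 0,"tz": 0,"rx": 0,"ry": 0,"rz": 0,"hand": 1},{"tx": 0,"ty": 0,"tz": 0,"rx": 0,"ry": 0,"rz": 0,"hand": 1}]}}

```text
time: 5.05
tool_pos: [0.635, -0.2142, 0.2233]
eef_rot: [3.141, -0.001, 0.344]
force: [0.6, 0.5, -1.7]
width: 0.0414
```

Run:
```python
from h import *
from bench import bot
o=bot.observe();print(o['time'],o['tool_pos'],o['eef_rot'],o['force'],o['width'],o['joint_positions'].round(2))
L=[]
for n in('wrist','scene','top'):
    s=bot.snapshot(n);pickle.dump(s,open(f'pics/{n}3.pkl','wb'));cv2.imwrite(f'pics/{n}3.png',s['pixels'][:,:,::-1])
```

```text
5.05 [ 0.63495706 -0.21423119  0.22325651] [ 3.14098703e+00 -6.80961216e-04  3.43759711e-01] [ 0.64250631  0.5404177  -1.73491414] 0.04140620381293522 [ 0.4   0.51 -0.22  1.47  0.12  1.17 -1.07]
```

View pics/wrist3.png

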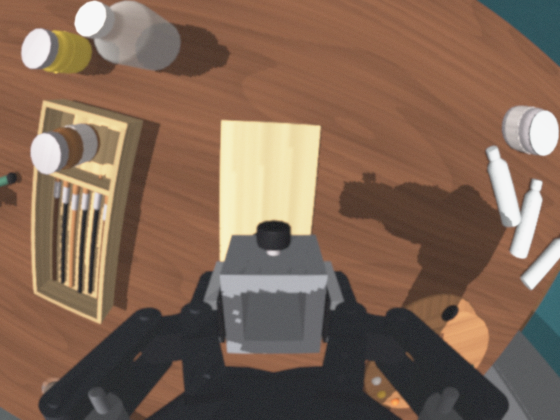

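View pics/scene3.png

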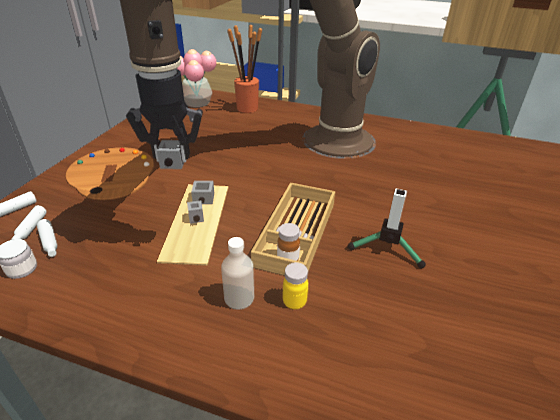

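Lifted and square in the jaws; the wrist view shows the top face spanning columns 218–329 and rows about 267–353. Next I'll measure the sleeve's offset in the hand.

Run:
```python
from h import *
s=pickle.load(open('pics/wrist3.pkl','rb'))
im=s['pixels'][:,:,::-1].copy()
t=np.array([.63496,-.21423,.22326]);a=.344;R=np.array([[np.cos(a),-np.sin(a)],[np.sin(a),np.cos(a)]])
k=5;x0,y0=200,215;Z=cv2.resize(np.ascontiguousarray(im[y0:y0+150-31,x0:x0+150]),None,fx=k,fy=k,interpolation=cv2.INTER_CUBIC)
Z=cv2.resize(im[y0:370,x0:350],None,fx=4,fy=3.8) if 0 else Z
for z,h,c in((.0338,.021,(0,0,255)),(.0338,.013,(0,255,0)),(-.0062,.021,(255,0,255))):
    pts=[(proj(s,[*(t[:2]+R@(np.array(e)*h)),t[2]+z],True)-[x0,y0]+.5)*k-.5 for e in((1,1),(1,-1),(-1,-1),(-1,1))]
    cv2.polylines(Z,[np.array(pts).round().astype(int)],True,c,1)
cv2.imwrite('pics/w3z.png',Z)
for u,v in((220,268),(328,268),(225,352),(324,352),(274,268),(274,290),(274,352)):
    p=at(s,u,v,t[2]+.0338,True); print((u,v),(R.T@(p[:2]-t[:2])*1000).round(1))
```

```text
(220, 268) [23.  20.6]
(328, 268) [ 22.9 -21.2]
(225, 352) [-21.9  22.1]
(324, 352) [-22.1 -23.2]
(274, 268) [23.1 -0.3]
(274, 290) [13.  -0.3]
(274, 352) [-21.3  -0.3]
```

View pics/w3z.png

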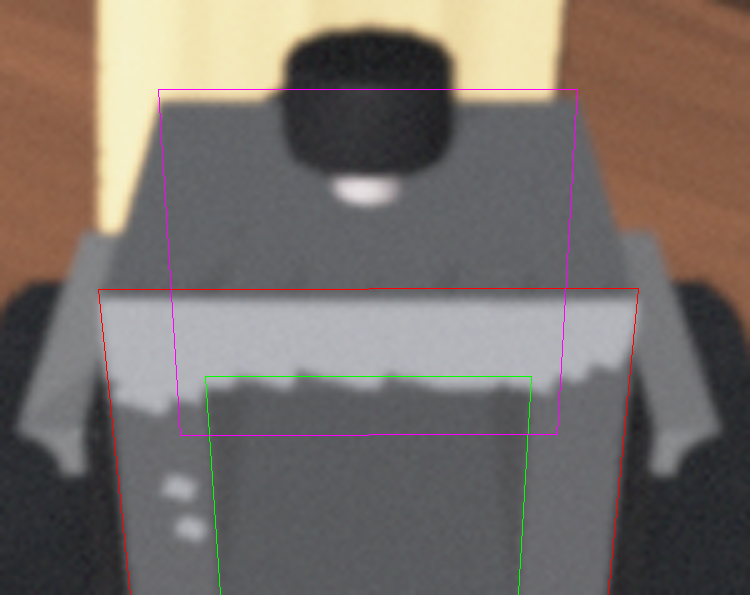

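The sleeve is centred in the jaws to about 0.5 mm, with its underside about 6 mm below the TCP. Carrying it across with the underside at about 0.217 m.

>>> {"name": "move_arm", "arguments": {"rows": [{"tx": -3,"ty": 8,"tz": 0,"rx": 0,"ry": 0,"rz": -0.01,"hand": 1},{"tx": -6,"ty": 16,"tz": 0,"rx": 0,"ry": 0,"rz": -0.015,"hand": 1},{"tx": -8,"ty": 22,"tz": 0,"rx": 0,"ry": 0,"rz": -0.02,"hand": 1},{"tx": -8,"ty": 22,"tz": 0,"rx": 0,"ry": 0,"rz": -0.02,"hand": 1},{"tx": -8,"ty": 22,"tz": 0,"rx": 0,"ry": 0,"rz": -0.02,"hand": 1},{"tx": -8,"ty": 22,"tz": 0,"rx": 0,"ry": 0,"rz": -0.02,"hand": 1},{"tx": -8,"ty": 22,"tz": 0,"rx": 0,"ry": 0,"rz": -0.02,"hand": 1},{"tx": -8,"ty": 22,"tz": 0,"rx": 0,"ry": 0,"rz": -0.02,"hand": 1}]}}

```text
time: 5.87
tool_pos: [0.5767, -0.0565, 0.2219]
eef_rot: [-3.141, 0.001, 0.198]
force: [-0.1, 0.7, -0.2]
width: 0.0414
```

>>> {"name": "move_arm", "arguments": {"rows": [{"tx": -8,"ty": 22,"tz": 0,"rx": 0,"ry": 0,"rz": -0.02,"hand": 1},{"tx": -8,"ty": 22,"tz": 0,"rx": 0,"ry": 0,"rz": -0.02,"hand": 1},{"tx": -8,"ty": 22,"tz": 0,"rx": 0,"ry": 0,"rz": -0.02,"hand": 1},{"tx": -8,"ty": 22,"tz": 0,"rx": 0,"ry": 0,"rz": -0.02,"hand": 1},{"tx": -8,"ty": 22,"tz": 0,"rx": 0,"ry": 0,"rz": -0.02,"hand": 1},{"tx": -8,"ty": 22,"tz": 0,"rx": 0,"ry": 0,"rz": -0.02,"hand": 1},{"tx": -6,"ty": 16,"tz": 0,"rx": 0,"ry": 0,"rz": -0.015,"hand": 1},{"tx": -3,"ty": 8,"tz": 0,"rx": 0,"ry": 0,"rz": -0.01,"hand": 1}]}}

```text
time: 6.53
tool_pos: [0.519, 0.1011, 0.2222]
eef_rot: [-3.141, 0.002, 0.056]
force: [-0.2, -0.3, -0.3]
width: 0.0421
```

>>> {"name": "move_arm", "arguments": {"rows": [{"tx": 0,"ty": 0,"tz": 0,"rx": 0,"ry": 0,"rz": 0,"hand": 1},{"tx": 0,"ty": 0,"tz": 0,"rx": 0,"ry": 0,"rz": 0,"hand": 1},{"tx": 0,"ty": 0,"tz": 0,"rx": 0,"ry": 0,"rz": 0,"hand": 1}]}}

```text
time: 6.78
tool_pos: [0.5209, 0.097, 0.2224]
eef_rot: [3.141, 0.001, 0.053]
force: [-0.0, -0.0, -0.1]
width: 0.0414
```

Run:
```python
from h import *
from bench import bot
o=bot.observe();print(o['time'],o['tool_pos'],o['eef_rot'],o['force'],o['width'],o['joint_positions'].round(2))
s=bot.snapshot('wrist');pickle.dump(s,open('pics/w4.pkl','wb'));cv2.imwrite('pics/w4.png',s['pixels'][:,:,::-1])
```

```text
6.7833 [0.52085737 0.09696846 0.22243819] [3.14102587e+00 6.60725820e-04 5.31635265e-02] [-0.03662654 -0.03814657 -0.11546037] 0.04141581120848078 [-0.02  0.28 -0.31  1.82  0.1   1.06 -1.88]
```

View pics/w4.png

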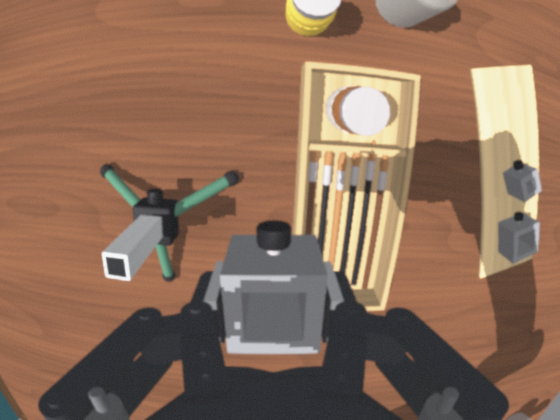

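The wrist view shows the mast top at about px (117,265), just left of the held sleeve. I'll measure it from here.

Run:
```python
from h import *
s=pickle.load(open('pics/w4.pkl','rb'));im=s['pixels']
x0,y0,k=85,235,10
g=im.astype(int);m=((g.min(2)>185)&(g.max(2)-g.min(2)<30)).astype(np.uint8);M=np.zeros_like(m);M[245:285,98:138]=m[245:285,98:138]
cs,_=cv2.findContours(M,cv2.RETR_EXTERNAL,cv2.CHAIN_APPROX_NONE);c=max(cs,key=cv2.contourArea)
P=np.array([at(s,*p[0],.15,True)[:2]*1000 for p in c],np.float32)
print(cv2.minAreaRect(P))
(cx,cy),_,_=cv2.minAreaRect(P)
Z=cv2.resize(np.ascontiguousarray(im[y0:y0+60,x0:x0+70,::-1]),None,fx=k,fy=k,interpolation=cv2.INTER_CUBIC)
for a,col in((0,(0,0,255)),):
    pts=[(proj(s,[cx/1e3+e[0]*.012,cy/1e3+e[1]*.012,.15],True)-[x0,y0]+.5)*k-.5 for e in((1,1),(1,-1),(-1,-1),(-1,1))]
    cv2.polylines(Z,[np.array(pts).round().astype(int)],True,col,1)
cv2.imwrite('pics/w4z.png',Z)
```

```text
((475.6190185546875, 224.52365112304688), (24.86619758605957, 25.275251388549805), 88.23977661132812)
```

View pics/w4z.png

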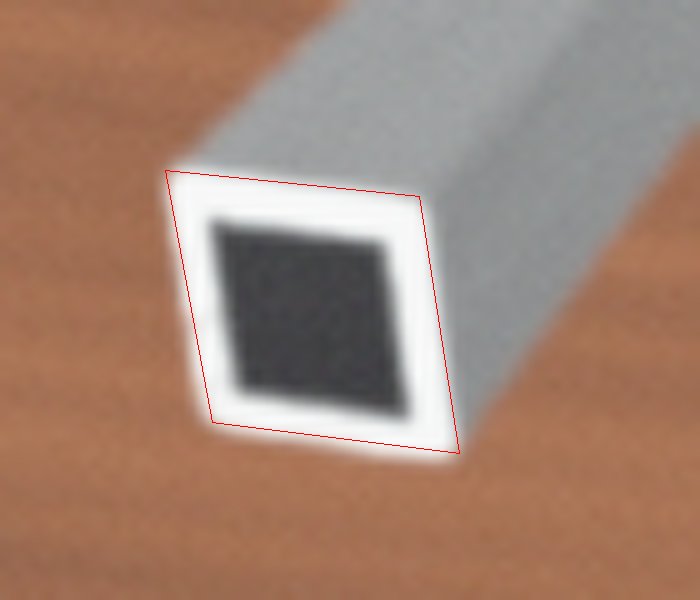

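All three cameras agree to within 2 mm: the wrist gives (475.6, 224.5), the scene camera (476.7, 226.1) and the bias-corrected top camera (476, 226). Yaw is about 0, so the target is TCP (0.476, 0.2252).

>>> {"name": "move_arm", "arguments": {"rows": [{"tx": -3,"ty": 8,"tz": 0,"rx": 0,"ry": 0,"rz": -0.005,"hand": 1},{"tx": -6,"ty": 16,"tz": 0,"rx": 0,"ry": 0,"rz": -0.008,"hand": 1},{"tx": -7,"ty": 20,"tz": 0,"rx": 0,"ry": 0,"rz": -0.01,"hand": 1},{"tx": -7,"ty": 20,"tz": 0,"rx": 0,"ry": 0,"rz": -0.01,"hand": 1},{"tx": -7,"ty": 20,"tz": 0,"rx": 0,"ry": 0,"rz": -0.01,"hand": 1},{"tx": -7,"ty": 20,"tz": 0,"rx": 0,"ry": 0,"rz": -0.01,"hand": 1},{"tx": -5,"ty": 16,"tz": 0,"rx": 0,"ry": 0,"rz": 0,"hand": 1},{"tx": -3,"ty": 8,"tz": 0,"rx": 0,"ry": 0,"rz": 0,"hand": 1}]}}

```text
time: 7.5
tool_pos: [0.4749, 0.2282, 0.2229]
eef_rot: [-3.141, 0.0, 0.003]
force: [0.3, 0.9, -0.8]
width: 0.0415
```

>>> {"name": "move_arm", "arguments": {"rows": [{"tx": 0,"ty": 0,"tz": 0,"rx": 0,"ry": 0,"rz": 0,"hand": 1},{"tx": 0,"ty": 0,"tz": 0,"rx": 0,"ry": 0,"rz": 0,"hand": 1},{"tx": 0,"ty": 0,"tz": 0,"rx": 0,"ry": 0,"rz": 0,"hand": 1},{"tx": 0,"ty": 0,"tz": 0,"rx": 0,"ry": 0,"rz": 0,"hand": 1}]}}

```text
time: 7.83
tool_pos: [0.4765, 0.2244, 0.2228]
eef_rot: [3.141, -0.0, -0.001]
force: [0.2, 0.1, -0.4]
width: 0.0415
```

Run:
```python
from h import *
from bench import bot
o=bot.observe();print(o['time'],o['tool_pos'],o['eef_rot'],o['force'],o['width'],o['joint_positions'].round(2))
s=bot.snapshot('scene');cv2.imwrite('pics/s5.png',cv2.resize(s['pixels'][80:260,300:520,::-1],None,fx=3.3,fy=3.3,interpolation=cv2.INTER_CUBIC))
```

```text
7.8333 [0.47652498 0.22437688 0.22276734] [ 3.14095422e+00 -6.43895009e-05 -1.30333387e-03] [ 0.23781307  0.11586425 -0.40103108] 0.04149353917009857 [-0.23  0.28 -0.37  1.82  0.12  1.06 -2.21]
```

View pics/s5.png

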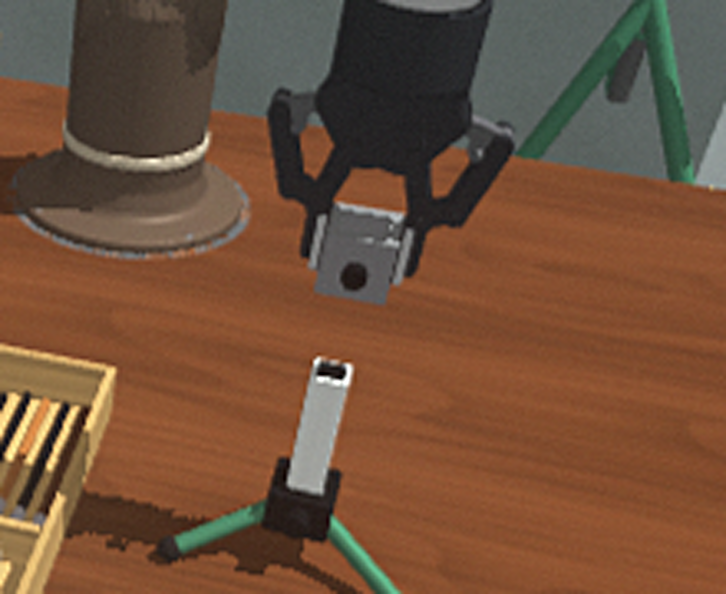

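The sleeve is above the mast and in line with it. Lowering 56 mm gently, with a +1 mm correction in y.

>>> {"name": "move_arm", "arguments": {"rows": [{"tx": 0,"ty": 1,"tz": -6,"rx": 0,"ry": 0,"rz": 0,"hand": 1},{"tx": 0,"ty": 0,"tz": -8,"rx": 0,"ry": 0,"rz": 0,"hand": 1},{"tx": 0,"ty": 0,"tz": -8,"rx": 0,"ry": 0,"rz": 0,"hand": 1},{"tx": 0,"ty": 0,"tz": -8,"rx": 0,"ry": 0,"rz": 0,"hand": 1},{"tx": 0,"ty": 0,"tz": -8,"rx": 0,"ry": 0,"rz": 0,"hand": 1},{"tx": 0,"ty": 0,"tz": -6,"rx": 0,"ry": 0,"rz": 0,"hand": 1},{"tx": 0,"ty": 0,"tz": -4,"rx": 0,"ry": 0,"rz": 0,"hand": 1},{"tx": 0,"ty": 0,"tz": -3,"rx": 0,"ry": 0,"rz": 0,"hand": 1}]}}

```text
time: 8.55
tool_pos: [0.4757, 0.2268, 0.1711]
eef_rot: [3.141, 0.001, 0.001]
force: [0.1, 0.9, -0.3]
width: 0.0417
```

>>> {"name": "move_arm", "arguments": {"rows": [{"tx": 0,"ty": 0,"tz": -3,"rx": 0,"ry": 0,"rz": 0,"hand": 1},{"tx": 0,"ty": 0,"tz": 0,"rx": 0,"ry": 0,"rz": 0,"hand": 1},{"tx": 0,"ty": 0,"tz": 0,"rx": 0,"ry": 0,"rz": 0,"hand": 1},{"tx": 0,"ty": 0,"tz": 0,"rx": 0,"ry": 0,"rz": 0,"hand": 1},{"tx": 0,"ty": 0,"tz": 0,"rx": 0,"ry": 0,"rz": 0,"hand": 1}]}}

```text
time: 8.97
tool_pos: [0.4761, 0.2269, 0.1692]
eef_rot: [-3.141, -0.001, 0.001]
force: [0.5, 0.4, -0.3]
width: 0.0411
```

Run:
```python
from h import *
from bench import bot
o=bot.observe();print(o['time'],o['tool_pos'],o['eef_rot'],o['force'],o['width'])
t=o['tool_pos'].copy()
s=bot.snapshot('scene');im=s['pixels'][:,:,::-1]
x0,y0,k=355,130,7;Z=cv2.resize(np.ascontiguousarray(im[y0:y0+85,x0:x0+110]),None,fx=k,fy=k,interpolation=cv2.INTER_CUBIC)
def sq(c,h,z,col):
    pts=[(proj(s,[c[0]+e[0]*h,c[1]+e[1]*h,z])-[x0,y0]+.5)*k-.5 for e in((1,1),(1,-1),(-1,-1),(-1,1))]
    cv2.polylines(Z,[np.array(pts).round().astype(int)],True,col,1)
sq(t,.021,t[2]-.0062,(255,0,255));sq(t,.021,t[2]+.0338,(0,0,255));sq((.476,.2252),.012,.15,(0,255,0))
cv2.imwrite('pics/s6.png',Z)
s=bot.snapshot('top');cv2.imwrite('pics/t6.png',s['pixels'][:,:,::-1])
s=bot.snapshot('wrist');cv2.imwrite('pics/w6.png',s['pixels'][:,:,::-1])
```

```text
8.9667 [0.47614384 0.22692971 0.16920151] [-3.14137200e+00 -6.21462043e-04  8.41047385e-04] [ 0.50706831  0.39110789 -0.27471067] 0.04113673007717632
```

View pics/s6.png

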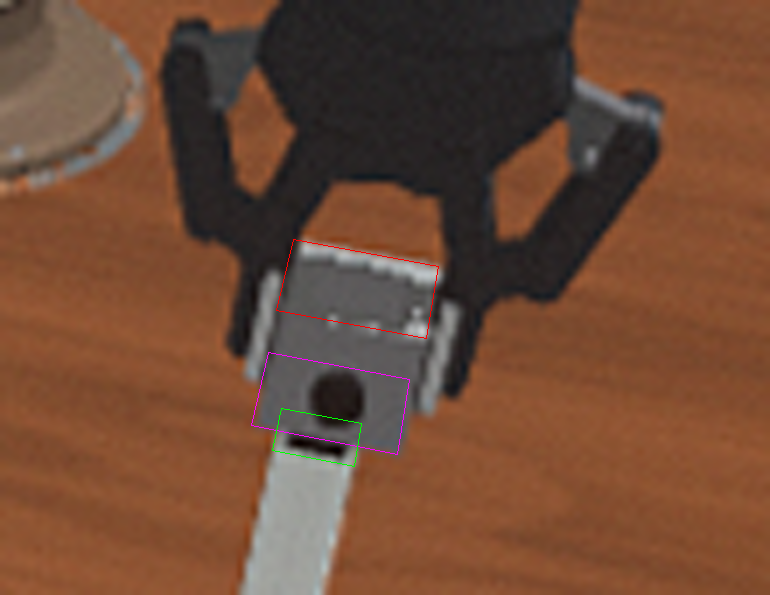

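View pics/t6.png

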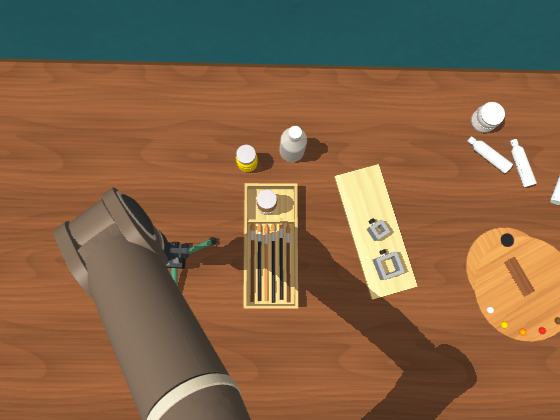

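View pics/w6.png

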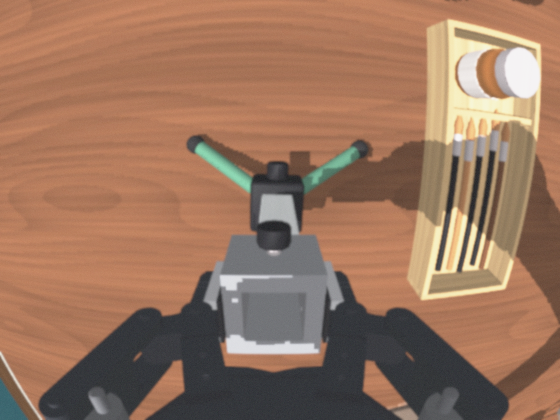

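The scene overlay and the wrist view (hub column about 277, knob at 274) both put the sleeve about 2.5–3 mm too far in +y, with the gap at about 13 mm. I'll correct by −2.5 mm in y and −2 mm in z. The other sleeves, jar and bottle look unmoved.

>>> {"name": "move_arm", "arguments": {"rows": [{"tx": 0,"ty": -1.5,"tz": -1,"rx": 0,"ry": 0,"rz": 0,"hand": 1},{"tx": 0,"ty": -1,"tz": -1,"rx": 0,"ry": 0,"rz": 0,"hand": 1},{"tx": 0,"ty": 0,"tz": 0,"rx": 0,"ry": 0,"rz": 0,"hand": 1},{"tx": 0,"ty": 0,"tz": 0,"rx": 0,"ry": 0,"rz": 0,"hand": 1},{"tx": 0,"ty": 0,"tz": 0,"rx": 0,"ry": 0,"rz": 0,"hand": 1},{"tx": 0,"ty": 0,"tz": 0,"rx": 0,"ry": 0,"rz": 0,"hand": 1}]}}

```text
time: 9.62
tool_pos: [0.476, 0.2243, 0.1669]
eef_rot: [3.142, -0.0, 0.001]
force: [-0.2, -0.4, -1.0]
width: 0.0413
```

Run:
```python
from h import *
from bench import bot
o=bot.observe();print(o['time'],o['tool_pos'],o['eef_rot'],o['force'],o['width'],abs(o['dq']).max())
t=o['tool_pos'].copy()
s=bot.snapshot('wrist');im=s['pixels'][:,:,::-1];print(t)
x0,y0,k=210,150,6
Z=cv2.resize(np.ascontiguousarray(im[y0:y0+100,x0:x0+130]),None,fx=k,fy=k,interpolation=cv2.INTER_CUBIC)
for h,z,col in((.012,.06,(0,0,255)),(.022,.06,(0,255,0)),(.012,.15,(255,0,0))):
    c=(.476,.2250)
    pts=[(proj(s,[c[0]+e[0]*h,c[1]+e[1]*h,z],True)-[x0,y0]+.5)*k-.5 for e in((1,1),(1,-1),(-1,-1),(-1,1))]
    cv2.polylines(Z,[np.array(pts).round().astype(int)],True,col,1)
cv2.imwrite('pics/w7.png',Z)
s=bot.snapshot('scene');im=s['pixels'][:,:,::-1]
x0,y0,k=355,130,7
cv2.imwrite('pics/s7.png',cv2.resize(im[y0:y0+85,x0:x0+110],None,fx=k,fy=k,interpolation=cv2.INTER_CUBIC))
```

```text
9.6167 [0.47595793 0.22433523 0.1668687 ] [ 3.14158423e+00 -4.09468622e-05  8.42394315e-04] [-0.16596704 -0.39461541 -0.97762397] 0.04131764238321311 0.0014439090024265565
[0.47595793 0.22433523 0.1668687 ]
```

View pics/w7.png

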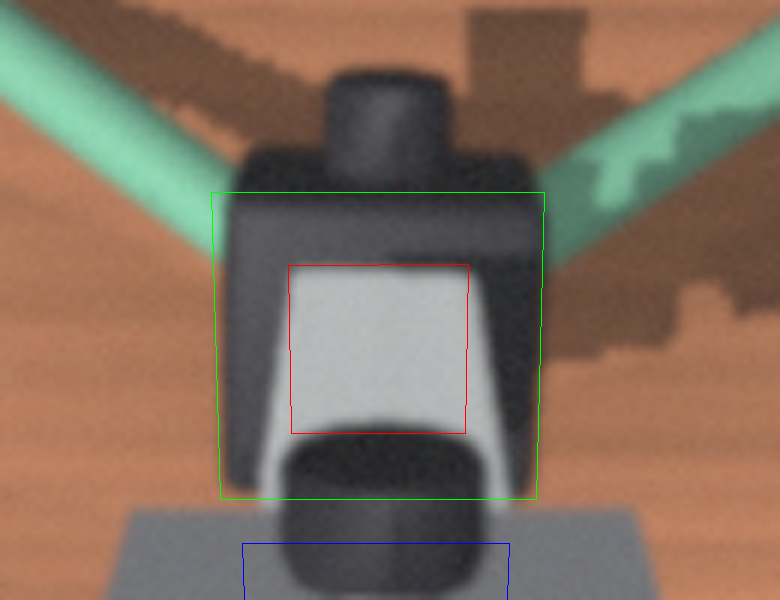

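View pics/s7.png

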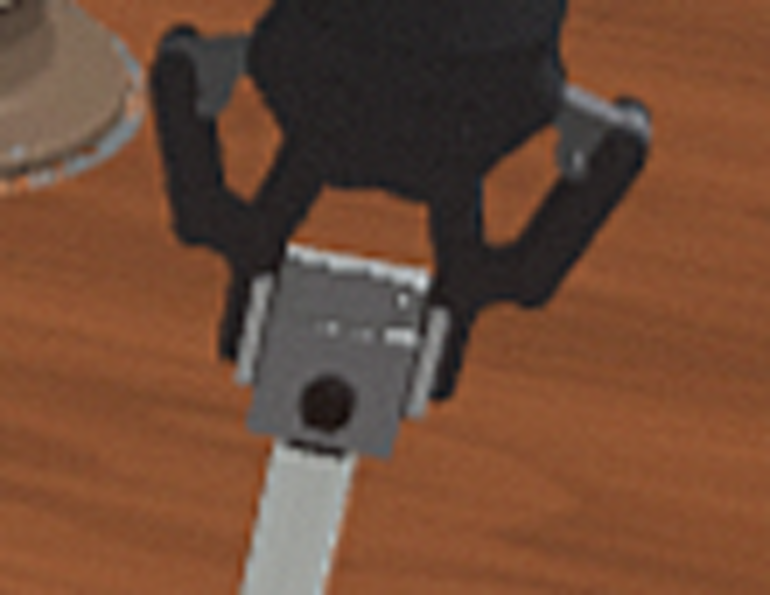

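Final checks:
- **Centring:** in the wrist view the mast centreline and knob are both at crop column 384. The x position agrees to about 1 mm.
- **Pose:** yaw is 0.001, the gap is about 10.7 mm, and the arm is still.

Handing in.

```bash
python3 -c "
from bench import bot
print(bot.close_job()); o=bot.observe(); print(o['time'],o['tool_pos'],o['width'],o['force'])"
```

```text
the job is handed in; nothing more can be done
None
the job is handed in; nothing more can be done
```

I picked up the 26 mm sleeve and carried it over the brush box with its underside about 0.217 m above the table. The job is handed in with the sleeve held still over the mast, not lowered or released.

- **Right sleeve:** it measured 41.5 × 41.7 mm in the top view, and the gripper read about 41.5 mm with it held.
- **Final pose:** the gripper's tool point stopped at (0.476, 0.2243, 0.1669) with yaw about 0.001 rad and no measurable tilt. From how I gripped it, I calculate the underside is about 10.7 mm above the mast top.
- **Centring:** the first lowering left the sleeve about 2.5–3 mm too far towards +y. I corrected that, and afterwards the wrist view showed the knob in line with the mast.
- **Contact:** force readings while carrying and lowering stayed around 2 N or less on each axis, which is about the noise level. I saw no touch on the box, the jar or the easel.
- **Other objects:** the other two sleeves, the jar and the bottle looked unmoved in the top view taken just before the last small correction.

The cameras disagreed by 2–3 mm. The top camera put the sleeve about 3 mm away from where the arm found it, and the mast estimates differed by up to 3 mm in x and 2 mm in y. I used a value between them, so expect the sleeve to be off the mast's axis by about 1–2 mm.

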